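# Charge the wax canister through the funnel

### The job

Load the canister with the four wax slugs: slide it along the table under the stand's funnel until it sits home against the two stop pins, then swing the lever of the tipping pan over slowly so that every slug slides down through the funnel into the canister, and let the pan come back down level. Do not spill the slugs or touch them with the gripper, leave the canister standing upright under the funnel, and leave the two bottles and the mould block where they are.

Things in the scene. Friction and masses are not known exactly. Their poses are not given: they have to be found in the camera images.
- stand: Grey charging stand fixed to the table, with a steel funnel and behind it the tipping pan. Origin on the table straight below the funnel's centre. Its +y points from the funnel to the pan; the canister comes in from its open -y side. Base plate 12 mm thick at y = 47 to 197 mm, x within 100 mm; two posts 206 mm high at x = +79 and -79 mm, y = 62 mm.
- funnel_outlet (a point): Centre of the fixed funnel's lower opening, 102 mm above the table (66 mm bore, 72 mm outside); the funnel widens to 176 mm at its rim, 172 mm high.
- stop_pins (a point): Midpoint between the two upright steel stop pins (16 mm across, 50 mm high), on the table at stand x = 0, y = 42.5 mm; the pins are at stand x = +30 and -30 mm. The canister touching both pins is exactly below the funnel.
- pan (a joint): Angle of the tipping pan: 0 level (as it starts), up to 0.9 rad at its stop, fully tipped towards the funnel. It turns about the stand's x axis, has light friction and falls back level by its own weight when let go; about 3 N at the lever tips it. The slugs begin to slide at about 0.15 to 0.3 rad.
- lever_grip (a point): Middle of the round black bar (16 mm thick, 75 mm long, along the stand's x) at the end of the pan's lever, 145 mm to the stand's -x side of the funnel. It circles pan_hinge at 120 mm: with the pan level the lever leans 0.45 rad from vertical to the stand's +y (bar 293 mm high); push it to -y to tip, until it leans 0.45 rad to -y.
- pan_hinge (a point): Point on the pan's hinge line beside lever_grip (same stand x), 185 mm above the table, at stand y = 50 mm, below the pan's pouring lip. The steel pan is 120 mm wide, 125 mm deep, walls 45 mm, open at the lip; tipped fully its rear edge rises to about 310 mm.
- canister: Loose open round aluminium canister, 88 mm outside, 80 mm inside, 95 mm high, inner floor at 6 mm, 0.28 to 0.52 kg, sliding easily on the table (about 1 N), with a side handle along its own -y axis. Origin at the centre of its underside. The handle arm (14 mm wide, top 42 mm high) runs out to an upright black grip.
- canister_mouth (a point): Centre of the canister's open mouth, 95 mm above its underside.
- canister_grip (a point): Gripping point on the upright black grip of the canister's handle, 160 mm from the canister's centre along its -y, 80 mm above the table. The grip is 18 mm thick along the canister's x, 36 mm along its y, and reaches from 26 to 100 mm above the table.
- slug0: Wax slug, a round-edged cylinder 27 mm across and 30 mm high, 30 g, one of four alike; it starts standing in the pan. Origin at its centre.
- slug1: Wax slug, a round-edged cylinder 27 mm across and 30 mm high, 30 g, one of four alike; it starts standing in the pan. Origin at its centre.
- slug2: Wax slug, a round-edged cylinder 27 mm across and 30 mm high, 30 g, one of four alike; it starts standing in the pan. Origin at its centre.
- slug3: Wax slug, a round-edged cylinder 27 mm across and 30 mm high, 30 g, one of four alike; it starts standing in the pan. Origin at its centre.
- flux: Bystander: small white square bottle, 46 x 46 x 71 mm, origin at its underside.
- alcohol: Bystander: round glass dispensing bottle, 66 mm across, 108 mm high, origin at its underside.
- mould: Bystander: flat brown rubber mould block, 50 x 77 x 22 mm, origin at its underside.

How it is judged:
By the outcome, as a careful person would: the job done as asked, in the order asked, and still so for the second after the job is handed in, with the robot touching nothing.
It also fails if it takes over 64 s, if anything falls off the work surface, if the arm or the gripper's body presses on something with over 40 N, if the wrist force passes 120 N, or if a joint passes its speed limit or range.

### The arm

A 6-joint arm with a two-finger parallel gripper is mounted at the origin on the work surface; the furniture and walls round the work are solid. World frame = base frame: x ahead of the robot, y to its left, z up, the work surface at z = 0. Lengths are in mm, angles in rad, forces in N, time in s.
With the tool pointing down it reaches from about 350 to 875 mm from the base axis. Payload 4.2 kg.
Tool frame: the origin (TCP) lies between the finger pads; the fingertips stand 8 mm ahead of it and the grasp point (between the pads) lies 11 mm behind it; y points along the fingers, z is the direction in which the jaws open and shut, and the axes are right-handed (so a half turn about y gives the same grasp; the last joint's range is limited). The gripper opens to 87 mm and grips with 3 to 60 N. Pads are 19 mm wide; open, the fingers measure 117 mm over their backs; the gripper's body (75 mm by 190 mm) begins 51 mm behind the grasp point.
Start: joints at [-1.04, 0.385, 0.008, 0, -1.194, -0.259], TCP at [167.808, -602.03, 230.55] pointing down, gripper open.
Joint ranges: [-3.14, 3.14], [-1.21, 2.06], [-1.07, 1.41], [-3.16, 2.05], [-2.99, -0.16], [-3.1, 3.1]. Speed limits (rad/s): [2.79, 2.79, 3.14, 3.14, 3.14, 3.14].

### API

Orientations are given as a rotation vector (axis times angle).
In Python, from rig import robot, viewer gives the robot as it stands.
- The arm moves only by the tool carry_out, never from a script. Its argument "plan" is a list of rows, each a list of 5 numbers: the opening, from 0 (shut) to 1 (fully open), then the shift along the tool's x, y, z in m, then the turn about the tool's y in degrees. In form: [[hand, tx, ty, tz, spin], ...]. A call has 1 to 8 rows; each row is the pose to reach, as a shift and turn from the pose commanded when the call began, along the tool's axes at that moment; what a row does not reach only later rows make up. A row lasts 1/8 s, in which the tool goes at most 62.5 mm and 10.7 degrees, less where a joint would pass 70% of its speed; a pose out of reach is approached as far as the arm can. A call with a gripper value outside its range is refused whole. The fingers move at their own pace and stop on an object; the grip force is fixed at half the most. Time passes only in rows, so rows that repeat a pose let the fingers close. It gives the time, the measured TCP pose, the force and the opening at its end, in the units of the state.
- robot.observe(): the state, without advancing time (a new reading comes with each control period).
- viewer.camera(name): name is "scene" or "side" or "wrist"; returns (picture, depth): 480x640x3 uint8, blue, green, red; 480x640 float32, mm along the optical axis (not along the pixel's ray), 0 where there is no reading.
- viewer.camera_info(name): a dict with "fx", "fy", "cx", "cy" (pixels), "xyz" and "attitude" of the camera in the world. Camera axes: x right, y up, looking along -z (the intrinsics and any distortion apply to the point x, -y, -z); pixel columns grow to the right and rows downward; lengths in mm; the calibration is good to about 2 mm. The wrist camera is an equidistant fisheye: a pixel r from the principal point sees the ray r / f radians off the axis. A picture is of the moment at which its call begins: read the wrist's pose just before it. camera_info takes no time and is no camera call; for the wrist camera it gives the pose at the moment of the call.
- robot.finish_job(): hands the job in, once; it reports no verdict.
The state is a dict: "time_s": time; "joint_positions": joint angles; "qd": joint speeds; "joint_torque": joint torques, N m; "tool_pos": TCP position; "eef_rot": TCP orientation; "wrist_force": force on the tool from outside, world axes, zero at the start; "moment": the same for the moment, N m; "finger_gap": finger opening in mm.
Only numpy, scipy, OpenCV 4.12 (cv2) and the standard library are available. Lean on these libraries where they do the work, as an engineer would, in place of code of your own. Each camera call takes 0.05 s, during which the arm holds its last target.

## Working session

There is one attempt and no reset: what is moved stays moved. The work goes in short steps, Python scripts to look and compute and a tool call to move; the robot and the scene stay as the last step left them, time stands still between calls to the robot, and variables do not carry over. Pictures are saved under pics/ and viewed, and the job is handed in when it is done.

Besides the shell and the picture viewer there is one more tool, called after "Emit:" as a command line: name --pt "numbers of a row" for each row, then --argument value for the rest. carry_out: Moves the arm, as the interface text tells. Its arguments: {"type":"object","properties":{"plan":{"type":"array"}},"required":["plan"]}

```bash
ls; mkdir -p pics; python3 - <<'E'
from rig import robot, viewer
import cv2,numpy as np
print(robot.observe())
for n in ["scene","side"]:
    p,d=viewer.camera(n); cv2.imwrite(f"pics/{n}0.png",p); np.save(f"pics/{n}0.npy",d); print(n,viewer.camera_info(n))
E
```

```text
pics
{'time_s': 0.0, 'joint_positions': array([-1.04037890e+00,  3.85561507e-01,  6.60408065e-03, -5.01126753e-04,
       -1.19400207e+00, -2.58616465e-01]), 'qd': array([ 1.20815679e-03, -5.59422608e-05, -6.59902597e-04, -1.14168500e-03,
        1.16268130e-03, -4.29647341e-04]), 'joint_torque': array([-3.02578164e-04, -3.90664601e+01,  1.87400740e+01,  4.21965793e+00,
        1.08835791e-02, -2.11639099e-04]), 'tool_pos': array([ 167.65756002, -601.47376461,  229.44777708]), 'eef_rot': array([-1.5580815 , -0.21282862,  0.21346062]), 'wrist_force': array([-0.36691095,  0.18859438, -0.53299347]), 'moment': array([-0.00935719,  0.03299117,  0.02916113]), 'finger_gap': 87.29467874682112}
scene {'fx': 479.8022547999851, 'fy': 479.8022547999851, 'cx': 331.1188818252818, 'cy': 239.15116760204626, 'xyz': array([ -4.10421345, 652.86576861, 838.35853054]), 'attitude': array([ 0.41958164, -1.10288176, -2.24889051])}
side {'fx': 450.7319263381157, 'fy': 450.7319263381157, 'cx': 316.64079738583166, 'cy': 246.96842479684108, 'xyz': array([-142.66478204,  197.88511531,  766.53206168]), 'attitude': array([ 0.62912901, -0.82195963, -1.71350251])}
```

View pics/scene0.png

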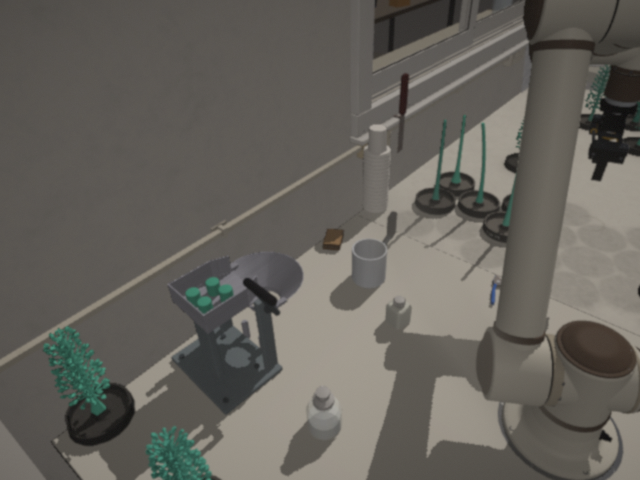

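View pics/side0.png

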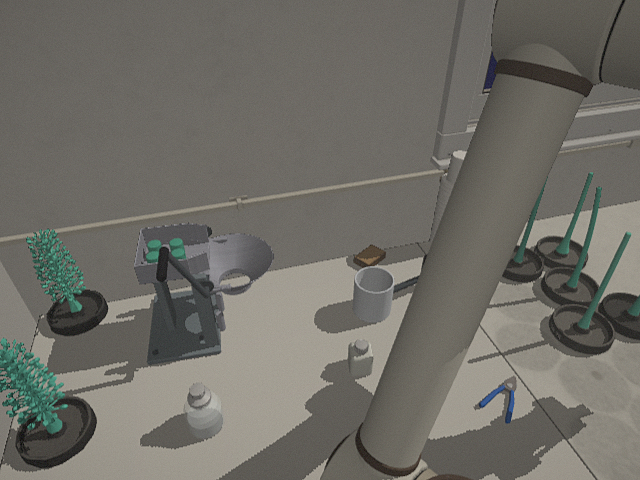

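Scene view: the canister is at (370,263) with its handle towards (392,222). The stand is at (235,330), and the lever bar is at (262,292). The bottles are at (323,412) and (398,312), the mould at (334,239). Side view: canister at (373,295), lever bar at (163,263), funnel at (240,260). Next I'll project to world.

```bash
cat > h.py <<'E'
import numpy as np,cv2
from scipy.spatial.transform import Rotation as R
def cloud(info,d):
    v,u=np.mgrid[0:480,0:640]
    c=np.stack([(u-info['cx'])/info['fx']*d,-(v-info['cy'])/info['fy']*d,-d],-1)
    return c@R.from_rotvec(info['attitude']).as_matrix().T+info['xyz']
def proj(info,P):
    c=(np.atleast_2d(P)-info['xyz'])@R.from_rotvec(info['attitude']).as_matrix()
    return np.c_[info['cx']-info['fx']*c[:,0]/c[:,2],info['cy']+info['fy']*c[:,1]/c[:,2]]
def ray(info,u,v,z):
    r=R.from_rotvec(info['attitude']).apply([(u-info['cx'])/info['fx'],-(v-info['cy'])/info['fy'],-1])
    return info['xyz']+r*(z-info['xyz'][2])/r[2]
E
python3 - <<'E'
from rig import viewer
from h import *
# top-down map: x 0..900 , y -400..700
H=np.zeros((600,800,3),np.uint8)
zb=np.full((600,800),-1e9)
x0,y0=350,480 # rows: x from 350+.. ; 1px =1mm
for n in ["scene","side"]:
    i=viewer.camera_info(n); d=np.load(f"pics/{n}0.npy"); im=cv2.imread(f"pics/{n}0.png")
    P=cloud(i,d); 
    for (u,v) in ([(370,263),(240,358),(398,318),(323,415),(334,236),(262,292)] if n=="scene" else [(373,290),(163,263),(361,355),(203,410),(370,255),(240,260)]): print(n,u,v,P[v,u].round(0))
    ok=(d>0)&(P[...,2]>-20)&(P[...,2]<400)
    Q=P[ok];C=im[ok]
    o=np.argsort(Q[:,2]);Q=Q[o];C=C[o]
    r=((1000-Q[:,0])/1.5).astype(int);c=((600-Q[:,1])/1.5).astype(int)
    m=(r>=0)&(r<599)&(c>=0)&(c<799)
    H=np.zeros((600,800,3),np.uint8)
    for a in (0,1):
        for b in (0,1): H[r[m]+a,c[m]+b]=C[m]
    cv2.imwrite(f"pics/top_{n}.png",H)
E
```

```text
scene 370 263 [497. -84.  87.]
scene 240 358 [584. 271.  11.]
scene 398 318 [366. -10.  43.]
scene 323 415 [331. 290.  67.]
scene 334 236 [ 689. -181.   23.]
scene 262 292 [450. 292. 300.]
side 373 290 [ 566. -140.   22.]
side 163 263 [452. 285. 303.]
side 361 355 [370. -34.  56.]
side 203 410 [329. 271.  68.]
side 370 255 [ 687. -179.   25.]
side 240 260 [635. 154. 130.]
```

View pics/top_scene.png

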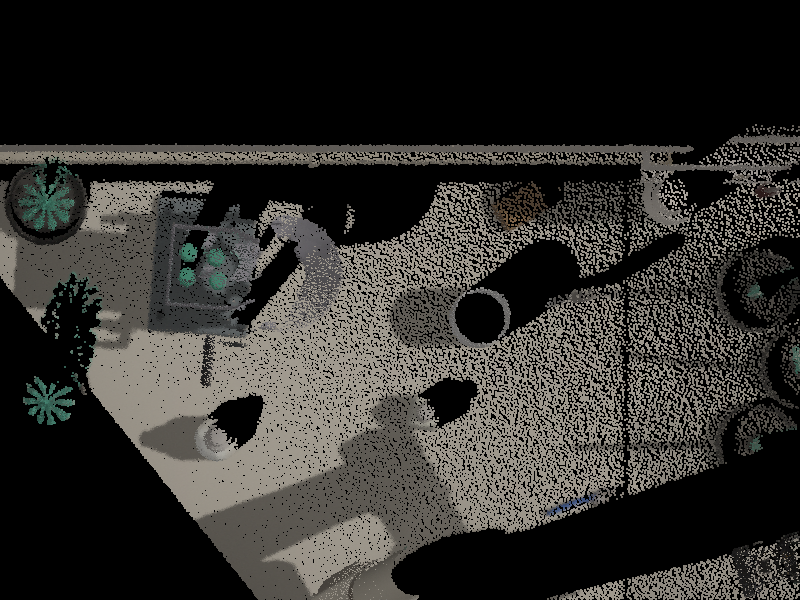

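View pics/top_side.png

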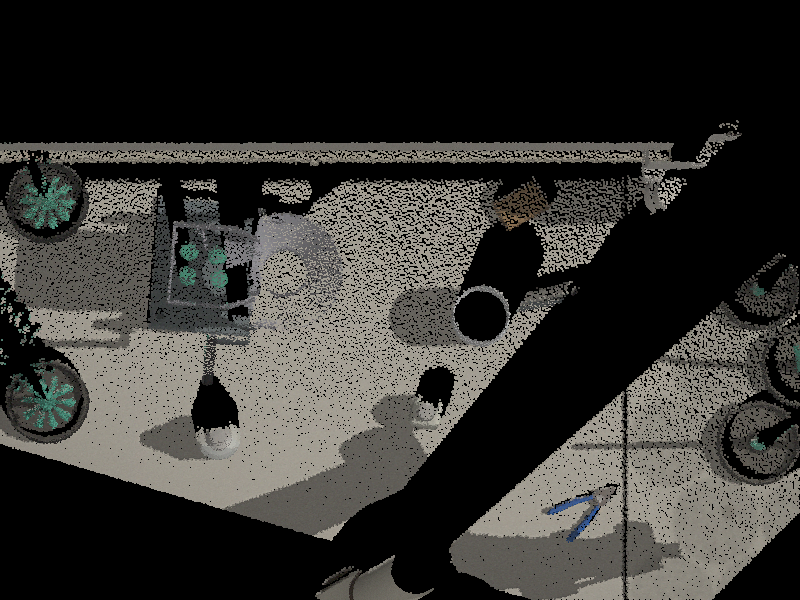

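```bash
python3 - <<'E'
from rig import viewer
from h import *
from scipy.optimize import least_squares
def circ(Q,c0,r):
    f=lambda p:np.hypot(Q[:,0]-p[0],Q[:,1]-p[1])-r
    s=least_squares(f,c0,loss='soft_l1',f_scale=2);return s.x.round(1),len(Q),np.median(abs(s.fun)).round(2)
A=[]
for n in ["scene","side"]:
    i=viewer.camera_info(n); d=np.load(f"pics/{n}0.npy"); im=cv2.imread(f"pics/{n}0.png")
    P=cloud(i,d).reshape(-1,3);C=cv2.cvtColor(im,cv2.COLOR_BGR2HSV).reshape(-1,3)
    print(n)
    tb=(abs(P[:,0]-350)<100)&(abs(P[:,1]-100)<60);print('table z',np.median(P[tb,2]))
    def sel(c,r,z0,z1): return P[(np.hypot(P[:,0]-c[0],P[:,1]-c[1])<r)&(P[:,2]>z0)&(P[:,2]<z1)]
    Q=sel((527,-122),55,90,98); print('can rim',circ(Q,(527,-122),42))
    Q=sel((592,171),110,166,176); Q=Q[(Q[:,1]<190)&(np.hypot(Q[:,0]-592,Q[:,1]-171)>75)]; print('funnel',circ(Q,(592,171),87))
    # plate: z 8-15
    m=(P[:,2]>8)&(P[:,2]<16)&(P[:,0]>450)&(P[:,0]<740)&(P[:,1]>190)&(P[:,1]<420); Q=P[m]
    print('plate',cv2.minAreaRect(Q[:,:2].astype(np.float32)))
    # bar
    m=(P[:,2]>275)&(P[:,2]<310)&(P[:,0]>400)&(P[:,0]<520)&(P[:,1]>200)&(P[:,1]<380); Q=P[m]
    print('bar',len(Q),Q.min(0).round(),Q.max(0).round(),cv2.minAreaRect(Q[:,:2].astype(np.float32)))
    g=(C[:,1]>80)&(P[:,2]>190)&(P[:,0]>500)&(P[:,1]>200)&(P[:,1]<350)&(P[:,0]<680); print('slug z',P[g,2].min(),P[g,2].max(),P[g].mean(0))
    # handle
    m=(P[:,2]>25)&(P[:,2]<108)&(P[:,0]>480)&(P[:,0]<680)&(P[:,1]>-340)&(P[:,1]<-170)&(C[:,2]<90)&((P[:,0]<650)); Q=P[m]; print('handle',len(Q))
    print(Q[:: max(1,len(Q)//25)].round())
    for nm,c,r in [('flux',(370,-30),45),('alc',(335,285),50)]:
        Q=sel(c,r,40,75);print(nm,Q.min(0).round(),Q.max(0).round())
E
```

```text
scene
table z -0.22989748427687573
can rim (array([ 524.1, -119.1]), 185, np.float64(1.29))
funnel (array([589.7, 178.6]), 377, np.float64(1.92))
plate ((599.596435546875, 291.02880859375), (161.95750427246094, 202.22836303710938), 85.49067687988281)
bar 379 [422. 279. 287.] [498. 299. 303.] ((460.08062744140625, 288.5383605957031), (16.21737289428711, 75.40345764160156), 85.44689178466797)
slug z 192.31583217464038 222.06571181883112 [599.33478715 299.35917272 214.59018013]
handle 201
[[ 568. -287.   98.]
 [ 564. -272.  101.]
 [ 561. -271.   99.]
 [ 556. -268.  100.]
 [ 553. -270.   96.]
 [ 548. -262.  100.]
 [ 548. -262.   96.]
 [ 550. -266.   90.]
 [ 550. -265.   88.]
 [ 549. -264.   85.]
 [ 549. -265.   81.]
 [ 547. -262.   80.]
 [ 548. -264.   76.]
 [ 550. -267.   70.]
 [ 550. -267.   66.]
 [ 549. -273.   60.]
 [ 561. -260.   55.]
 [ 560. -259.   53.]
 [ 559. -258.   50.]
 [ 559. -259.   47.]
 [ 557. -261.   42.]
 [ 553. -260.   41.]
 [ 559. -249.   39.]
 [ 552. -244.   41.]
 [ 551. -232.   42.]
 [ 544. -228.   41.]]
flux [355. -56.  40.] [406. -10.  74.]
alc [310. 245.  40.] [3
[... 441 characters left out ...]
488 [599.33703672 295.09665145 219.66949326]
handle 186
[[ 569. -267.  100.]
 [ 565. -261.   96.]
 [ 565. -260.   86.]
 [ 564. -259.   75.]
 [ 558. -242.   44.]
 [ 554. -242.   44.]
 [ 554. -237.   42.]
 [ 552. -226.   43.]
 [ 554. -214.   42.]
 [ 548. -229.   43.]
 [ 550. -210.   43.]
 [ 545. -225.   43.]
 [ 546. -200.   46.]
 [ 544. -217.   43.]
 [ 546. -237.   36.]
 [ 546. -208.   40.]
 [ 544. -226.   38.]
 [ 544. -197.   43.]
 [ 542. -214.   39.]
 [ 541. -188.   44.]
 [ 541. -206.   40.]
 [ 540. -185.   43.]
 [ 539. -203.   39.]
 [ 536. -188.   42.]
 [ 536. -181.   41.]
 [ 535. -178.   39.]
 [ 534. -181.   36.]]
flux [357. -62.  40.] [408. -12.  75.]
alc [312. 241.  40.] [368. 306.  75.]
```

```bash
cat >> h.py <<'E'
def stand(o,yaw,P):
    P=np.atleast_2d(P).astype(float);return P@R.from_euler('z',yaw,degrees=True).as_matrix().T+[o[0],o[1],0]
def ring(r,z,n=72):
    a=np.linspace(0,2*np.pi,n);return np.c_[r*np.cos(a),r*np.sin(a),0*a+z]
def box(x0,x1,y0,y1,z): return np.array([[x0,y0,z],[x1,y0,z],[x1,y1,z],[x0,y1,z],[x0,y0,z]])
def draw(im,i,P,col): cv2.polylines(im,[(proj(i,P)*4).round().astype(int)*1],False,col,1,cv2.LINE_AA,2)
E
cat > ov.py <<'E'
import sys
from h import *
from rig import viewer,robot
def overlay(src,o,yaw,can,cyaw,out,names=("scene","side")):
    for n in names:
        i=viewer.camera_info(n); im=cv2.imread(src%n); im0=cv2.resize(im,None,fx=1,fy=1)
        for P,c in [(ring(88,172),(0,0,255)),(ring(36,102),(0,0,255)),(box(-100,100,47,197,12),(0,255,255)),(box(-182.5,-107.5,94,110,293),(255,0,255)),(ring(8,50)+[30,42.5,0],(0,255,0)),(ring(8,50)+[-30,42.5,0],(0,255,0))]: draw(im,i,stand(o,yaw,P),c)
        for P,c in [(ring(44,95),(255,0,0)),(ring(44,0),(255,0,0)),(box(-9,9,-178,-142,100),(255,255,0)),(box(-7,7,-142,-44,42),(255,255,0))]: draw(im,i,stand(can,cyaw,P),c)
        u0,v0,u1,v1=(150,190,450,415) if n=="scene" else (110,190,470,460)
        cv2.imwrite(out%n,cv2.resize(im[v0:v1,u0:u1],None,fx=2.2,fy=2.2,interpolation=cv2.INTER_CUBIC)[:600,:800])
E
python3 - <<'E'
from ov import *
overlay("pics/%s0.png",(591.5,175.5),-4.5,(525.5,-120),13,"pics/ov1_%s.png")
s=robot.observe();M=R.from_rotvec(s['eef_rot']).as_matrix();print(M.round(3))
E
```

```text
[[ 0.963 -0.001 -0.268]
 [ 0.268  0.002  0.963]
 [-0.    -1.     0.002]]
```

View pics/ov1_scene.png

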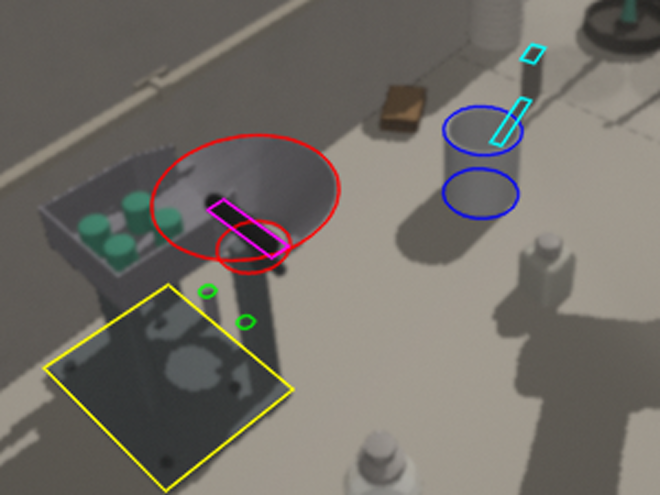

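View pics/ov1_side.png

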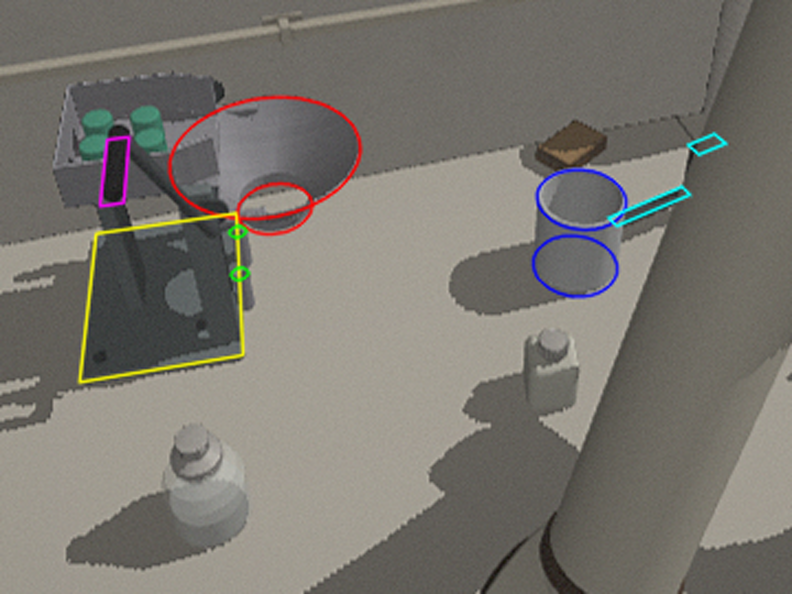

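The overlay fits to about 1 px: plate and bar match, and the canister ring matches. Before moving I'll check how tall the plants near the start are.

```bash
python3 - <<'E'
from ov import *
for n in ["scene","side"]:
    i=viewer.camera_info(n); d=np.load(f"pics/{n}0.npy"); im=cv2.imread(f"pics/{n}0.png")
    P=cloud(i,d).reshape(-1,3);C=cv2.cvtColor(im,cv2.COLOR_BGR2HSV).reshape(-1,3)
    m=(C[:,0]>60)&(C[:,0]<95)&(C[:,1]>90)&(P[:,1]<-300)&(P[:,2]>40)
    Q=P[m]
    for z in range(40,500,60):
        q=Q[(Q[:,2]>=z)&(Q[:,2]<z+60)]
        if len(q): print(n,z,len(q),q.min(0).round(),q.max(0).round())
p,d=viewer.camera("wrist");cv2.imwrite("pics/w0.png",p)
E
```

```text
scene 40 152 [  212. -1566.    40.] [ 572. -525.   99.]
scene 100 31 [ 451. -669.  102.] [ 567. -529.  159.]
scene 160 26 [  362. -1441.   162.] [ 567. -527.  220.]
scene 220 32 [ 469. -658.  222.] [ 565. -523.  275.]
scene 280 1 [ 560. -523.  281.] [ 560. -523.  281.]
side 40 354 [ 329. -682.   40.] [ 571. -530.  100.]
side 100 285 [ 331. -673.  100.] [ 569. -528.  160.]
side 160 260 [ 331. -671.  160.] [ 569. -528.  220.]
side 220 186 [ 332. -668.  220.] [ 570. -525.  273.]
```

View pics/w0.png

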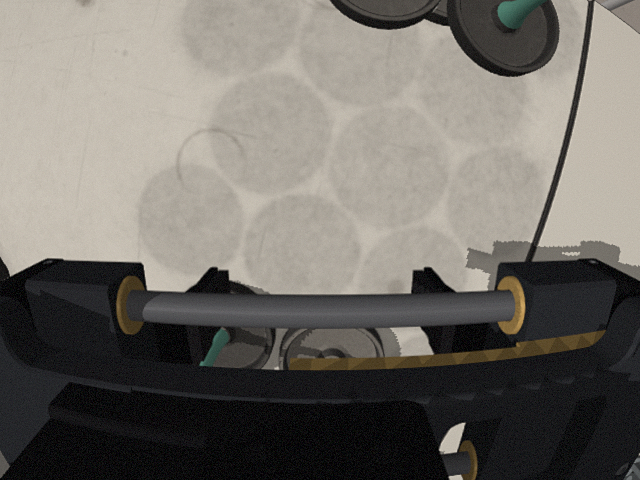

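The wrist view shows the fingers at (205,320) and (435,320), with the long side of the body along the jaw direction. The plant stems reach about z=280 near the start, so I'll raise first.

Emit:
carry_out --pt "1 0 -0.06 0 0" --pt "1 0 -0.12 0 0" --pt "1 0.05 -0.12 0.02 -10" --pt "1 0.1 -0.12 0.04 -20" --pt "1 0.15 -0.12 0.065 -30" --pt "1 0.2 -0.12 0.09 -40" --pt "1 0.25 -0.12 0.11 -50" --pt "1 0.25 -0.12 0.11 -50"

```text
time_s: 1.15
tool_pos: [381.5, -426.7, 350.0]
eef_rot: [-1.378, -0.894, 0.894]
wrist_force: [-1.0, 0.3, -0.5]
finger_gap: 87.0
```

```bash
cat >> h.py <<'E'
def goto(s,xyz,jaw):
    """shift in m along tool axes and spin deg to reach xyz with jaw yaw"""
    M=R.from_rotvec(s['eef_rot']).as_matrix(); t=M.T@(np.array(xyz)-s['tool_pos'])/1000
    y=np.degrees(np.arctan2(M[1,2],M[0,2])); ds=-((jaw-y+180)%360-180)
    return dict(t=t.round(4),spin=round(ds,2),yaw=round(y,2),pos=s['tool_pos'].round(1),F=s['wrist_force'].round(1),q=s['joint_positions'].round(2),T=s['time_s'],gap=round(s['finger_gap'],1))
E
python3 -c "
from ov import *
print(goto(robot.observe(),(561.5,-276,160),193))"
```

```text
{'t': array([ 0.2109,  0.1901, -0.1029]), 'spin': np.float64(-37.1), 'yaw': np.float64(155.9), 'pos': array([ 381.5, -426.7,  350. ]), 'F': array([-1. ,  0.3, -0.5]), 'q': array([-0.56,  0.24,  0.09, -0.  , -1.43,  0.14]), 'T': 1.15, 'gap': 87.0}
```

Emit:
carry_out --pt "1 0.05 0.03 -0.025 -10" --pt "1 0.1 0.06 -0.05 -20" --pt "1 0.15 0.1 -0.075 -30" --pt "1 0.211 0.14 -0.103 -37.1" --pt "1 0.211 0.19 -0.103 -37.1" --pt "1 0.211 0.19 -0.103 -37.1"

```text
time_s: 1.9
tool_pos: [557.4, -278.0, 155.0]
eef_rot: [-1.085, -1.364, 1.372]
wrist_force: [-0.8, -0.8, -0.6]
finger_gap: 86.9
```

```bash
python3 -c "
from ov import *
s=robot.observe()
print(goto(s,(561.5,-276,69),193))
i=viewer.camera_info('wrist');print(i)
p,d=viewer.camera('wrist');cv2.imwrite('pics/w1.png',p);np.save('pics/w1.npy',d)
for n in ('scene','side'): p,d=viewer.camera(n);cv2.imwrite('pics/%s1.png'%n,p)
"
```

```text
{'t': array([ 0.0006,  0.086 , -0.0053]), 'spin': np.float64(-0.33), 'yaw': np.float64(-167.33), 'pos': array([ 557.4, -278. ,  155. ]), 'F': array([-0.8, -0.8, -0.6]), 'q': array([-0.2 ,  0.45, -0.09, -0.  , -1.04,  0.43]), 'T': 1.9, 'gap': 86.9}
{'fx': 371.64829954431775, 'fy': 371.64829954431775, 'cx': 320.27086242785714, 'cy': 236.68669070123602, 'xyz': array([ 574.82997114, -342.2408389 ,  309.06429273]), 'attitude': array([-0.05594402,  0.36818105, -2.90066178])}
```

View pics/w1.png

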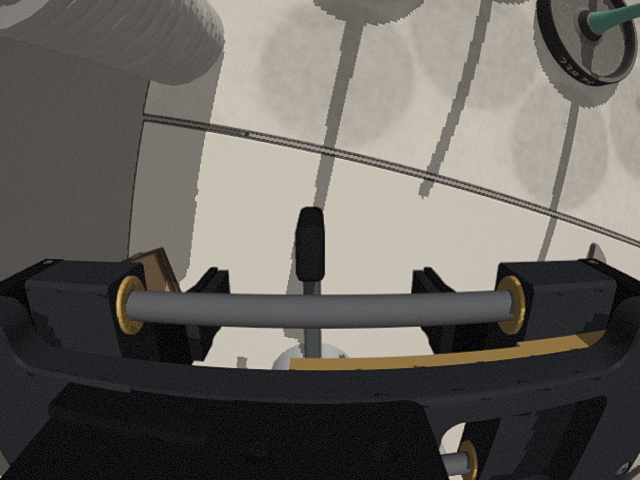

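View pics/scene1.png

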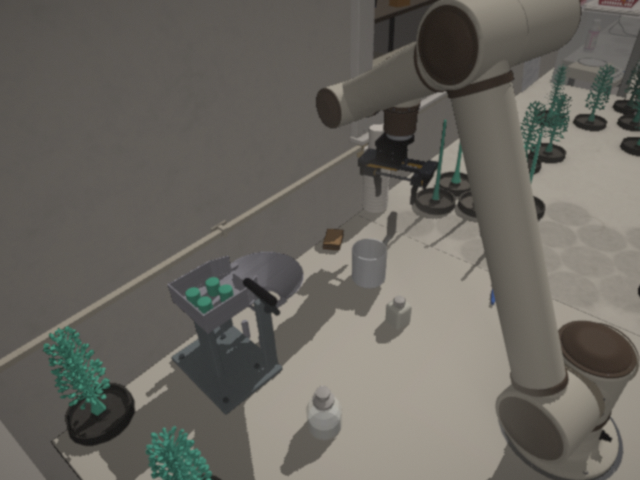

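The wrist view shows the grip's top face at about (311,245), with the arm running down to the canister at (312,345). It sits slightly left of the midline between the fingers. I'll measure it by casting rays.

```bash
cat >> h.py <<'E'
def fray(i,u,v,z):
    dx,dy=(u-i['cx']),(v-i['cy']);r=np.hypot(dx,dy);th=r/i['fx']
    c=np.array([np.sin(th)*dx/r,-np.sin(th)*dy/r,-np.cos(th)])
    w=R.from_rotvec(i['attitude']).apply(c);return i['xyz']+w*(z-i['xyz'][2])/w[2]
E
python3 -c "
from ov import *
i=viewer.camera_info('wrist')
im=cv2.imread('pics/w1.png')
sub=im[195:290,270:350].max(2)<60
n,l,st,c=cv2.connectedComponentsWithStats(sub.astype(np.uint8));print(st,c)
for u,v in [(297,208),(323,208),(299,225),(324,225)]: print(fray(i,u,v,100).round(1))
for v in (290,): 
  print(im[v,295:335].max(1)); 
  for u in (302,322): print(fray(i,u,v,42).round(1))
big=cv2.resize(im[195:365,260:360],None,fx=3.5,fy=3.5,interpolation=cv2.INTER_NEAREST);cv2.imwrite('pics/w1b.png',big)
"
```

```text
[[   0    0   80   95 5501]
 [  25   12   30   83 2095]
 [  49   90    1    4    4]] [[39.3006726 45.1234321]
 [40.0052506 51.8424821]
 [49.        91.5      ]]
[ 581.7 -305.3  100. ]
[ 566.7 -308.6  100. ]
[ 578.4 -295.4  100. ]
[ 563.8 -298.7  100. ]
[119 124 123 118 121 123 127 127  74  32  43  49  49  44  42  48  51  47
  44  65  74  70  73  70  61  97 171 203 199 195 199 199 197 196 203 197
 200 202 199 203]
[ 566.1 -231.    42. ]
[ 550.5 -234.5   42. ]
```

View pics/w1b.png

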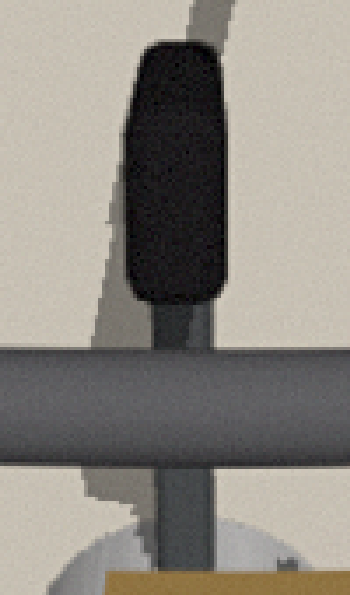

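```bash
python3 -c "
from ov import *
i=viewer.camera_info('wrist')
for u,v in [(296.6,265),(324.6,265),(310.6,281)]: print(fray(i,u,v,100).round(1))
for u,v in [(303.7,285),(321,285),(305,335),(321,335)]: print(fray(i,u,v,42).round(1))
"
```

```text
[ 574.7 -270.4  100. ]
[ 557.9 -274.2  100. ]
[ 564.1 -262.   100. ]
[ 565.6 -235.5   42. ]
[ 552.2 -238.5   42. ]
[ 555.4 -191.2   42. ]
[ 542.3 -194.2   42. ]
```

```bash
python3 -c "
from ov import *
s=robot.observe()
print(goto(s,(566,-278.5,69),192.8))"
```

```text
{'t': array([ 0.0014,  0.0935, -0.0056]), 'spin': np.float64(-0.17), 'yaw': np.float64(-167.37), 'pos': array([ 560.6, -280.9,  162.5]), 'F': array([0.2, 0.4, 0.6]), 'q': array([-0.21,  0.44, -0.09,  0.  , -1.04,  0.43]), 'T': 2.05, 'gap': 87.3}
```

Emit:
carry_out --pt "1 -0.0015 0.04 -0.0022 0" --pt "1 -0.0015 0.07 -0.0022 0" --pt "1 -0.0015 0.091 -0.0022 0" --pt "1 -0.0015 0.091 -0.0022 0" --pt "1 -0.0015 0.091 -0.0022 0"

```text
time_s: 2.68
tool_pos: [563.9, -281.6, 72.3]
eef_rot: [-1.101, -1.372, 1.369]
wrist_force: [0.4, -0.2, 0.5]
finger_gap: 87.0
```

```bash
python3 -c "
from ov import *
s=robot.observe()
print(goto(s,(564,-277,69),193))
i=viewer.camera_info('wrist')
p,d=viewer.camera('wrist');cv2.imwrite('pics/w2.png',p)
"
```

```text
{'t': array([ 0.0045,  0.0033, -0.0011]), 'spin': np.float64(-0.36), 'yaw': np.float64(-167.36), 'pos': array([ 563.9, -281.6,   72.3]), 'F': array([ 0.4, -0.2,  0.5]), 'q': array([-0.21,  0.54, -0.18,  0.  , -0.85,  0.43]), 'T': 2.675, 'gap': 87.0}
```

View pics/w2.png

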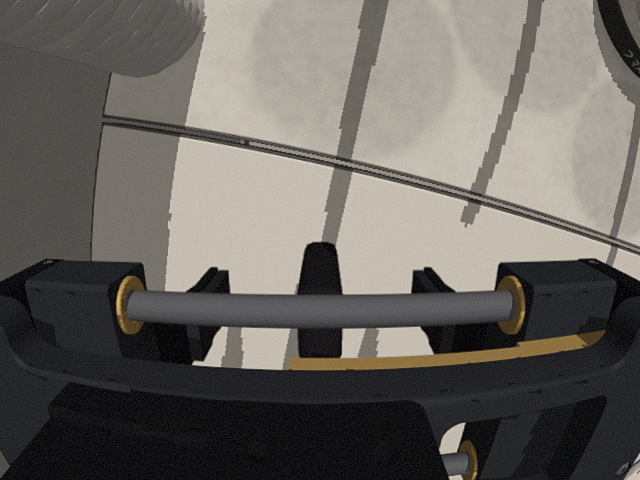

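The grip stands centred between the pads at (320,300). Closing.

Emit:
carry_out --pt "0 0 0 0 0" --pt "0 0 0 0 0" --pt "0 0 0 0 0" --pt "0 0 0 0 0" --pt "0 0 0 0 0" --pt "0 0 0 0 0"

```text
time_s: 3.48
tool_pos: [562.6, -280.4, 69.5]
eef_rot: [-1.096, -1.37, 1.37]
wrist_force: [-0.2, 0.1, -0.3]
finger_gap: 35.0
```

```bash
python3 -c "
from ov import *
s=robot.observe()
print(goto(s,(564,-277,69),193))
for n in ('scene','side'): p,d=viewer.camera(n);cv2.imwrite('pics/%s2.png'%n,p);np.save('pics/%s2.npy'%n,d)
overlay('pics/%s2.png',(591.5,175.5),-4.5,(526.5,-121),13,'pics/ov2_%s.png')
"
```

```text
{'t': array([ 0.003 ,  0.0005, -0.0021]), 'spin': np.float64(-0.33), 'yaw': np.float64(-167.33), 'pos': array([ 562.6, -280.4,   69.5]), 'F': array([-0.2,  0.1, -0.3]), 'q': array([-0.21,  0.54, -0.18,  0.  , -0.85,  0.43]), 'T': 3.475, 'gap': 35.0}
```

View pics/ov2_scene.png

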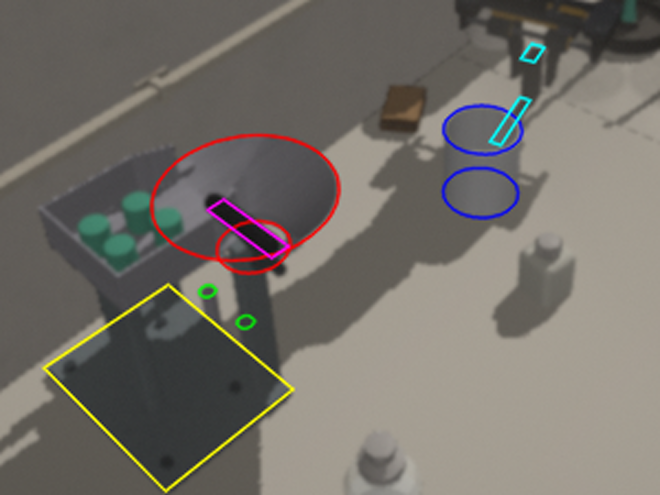

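View pics/ov2_side.png

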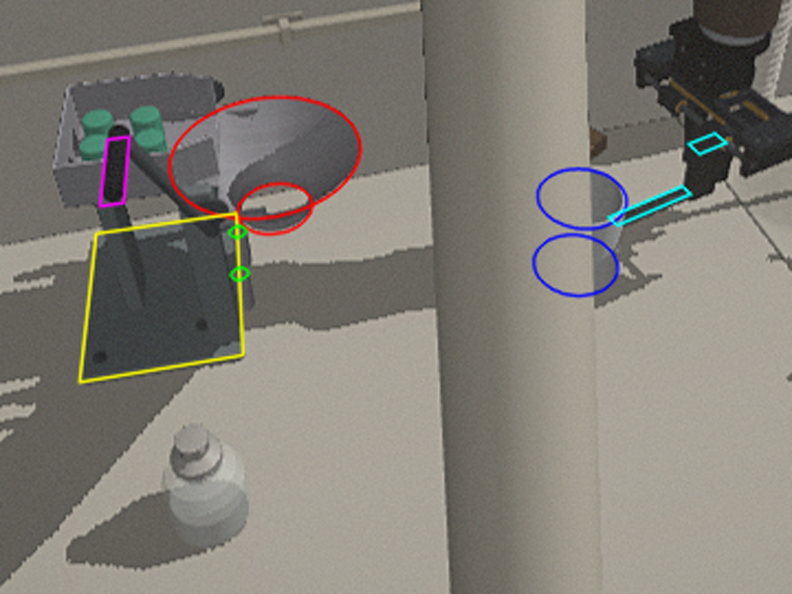

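Emit:
carry_out --pt "0 0 0 0 0" --pt "0 0 0 0 0" --pt "0 0 0 0 0" --pt "0 0 0 0 0"

```text
time_s: 4.08
tool_pos: [562.7, -280.4, 69.5]
eef_rot: [-1.097, -1.37, 1.37]
wrist_force: [-0.2, -0.1, 0.6]
finger_gap: 18.0
```

Emit:
carry_out --pt "0 0.01 0 -0.003 0.7" --pt "0 0.025 0 -0.007 1.8" --pt "0 0.04 0 -0.011 2.9" --pt "0 0.056 0 -0.0155 4.1" --pt "0 0.072 0 -0.02 5.3" --pt "0 0.088 0 -0.0245 6.5" --pt "0 0.104 0 -0.029 7.6" --pt "0 0.117 0 -0.0325 8.6"

```text
time_s: 5.08
tool_pos: [568.2, -158.1, 69.6]
eef_rot: [-1.174, -1.261, 1.262]
wrist_force: [0.5, -2.6, -1.1]
finger_gap: 17.8
```

```bash
python3 -c "
from ov import *
s=robot.observe()
print(goto(s,(574.7,-37.8,69.5),175.5))
for n in ('scene',): p,d=viewer.camera(n);cv2.imwrite('pics/%s3.png'%n,p);np.save('pics/%s3.npy'%n,d)
"
```

```text
{'t': array([ 0.1196,  0.    , -0.015 ]), 'spin': np.float64(8.57), 'yaw': np.float64(-175.93), 'pos': array([ 568.2, -158.1,   69.6]), 'F': array([ 0.5, -2.6, -1.1]), 'q': array([ 0.  ,  0.49, -0.28,  0.  , -0.81,  0.07]), 'T': 5.075, 'gap': 17.8}
```

View pics/scene3.png

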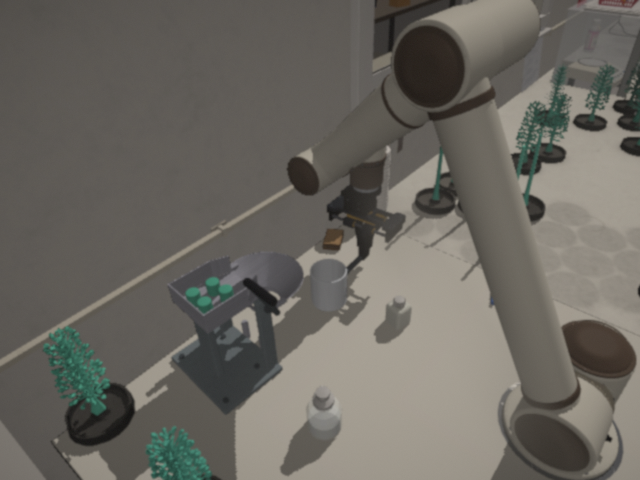

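The canister slides upright with the gripper: its mouth is now at (328,271), with the handle leading back to (358,255). Continuing to 50 mm short of home.

Emit:
carry_out --pt "0 0.012 0 -0.0015 0.9" --pt "0 0.028 0 -0.0035 2" --pt "0 0.044 0 -0.0055 3.2" --pt "0 0.06 0 -0.0075 4.3" --pt "0 0.076 0 -0.0095 5.5" --pt "0 0.092 0 -0.0115 6.6" --pt "0 0.107 0 -0.0135 7.7" --pt "0 0.1196 0 -0.015 8.57"

```text
time_s: 6.12
tool_pos: [574.9, -38.2, 69.5]
eef_rot: [-1.246, -1.15, 1.151]
wrist_force: [-0.6, -2.7, -0.5]
finger_gap: 17.8
```

Emit:
carry_out --pt "0 0 0 0 0" --pt "0 0 0 0 0"

```text
time_s: 6.38
tool_pos: [575.2, -38.5, 69.5]
eef_rot: [-1.245, -1.152, 1.151]
wrist_force: [0.1, 1.2, -0.5]
finger_gap: 17.7
```

```bash
python3 - <<'E'
from ov import *
from scipy.optimize import least_squares
s=robot.observe()
print(goto(s,(574.7,-37.8,69.5),175.5))
M=R.from_rotvec(s['eef_rot']).as_matrix();t=s['tool_pos'];can=(t+M[:,0]*164)[:2];print(can)
for n in ('scene','side'):
    p,d=viewer.camera(n);cv2.imwrite('pics/%s4.png'%n,p);np.save('pics/%s4.npy'%n,d)
    P=cloud(viewer.camera_info(n),d).reshape(-1,3)
    Q=P[(np.hypot(P[:,0]-can[0],P[:,1]-can[1])<55)&(P[:,2]>89)&(P[:,2]<98)]
    if len(Q)>30: print(n,len(Q),least_squares(lambda p:np.hypot(Q[:,0]-p[0],Q[:,1]-p[1])-42,can,loss='soft_l1',f_scale=2).x)
overlay('pics/%s4.png',(591.5,175.5),-4.5,can,-4.5,'pics/ov4_%s.png')
E
```

```text
{'t': array([0.0007, 0.    , 0.0006]), 'spin': np.float64(0.01), 'yaw': np.float64(175.51), 'pos': array([575.2, -38.5,  69.5]), 'F': array([ 0.1,  1.2, -0.5]), 'q': array([ 0.21,  0.47, -0.31, -0.  , -0.79, -0.29]), 'T': 6.375, 'gap': 17.7}
[588.04182795 124.98399253]
scene 95 [584.44203574 124.99282864]
```

View pics/ov4_scene.png

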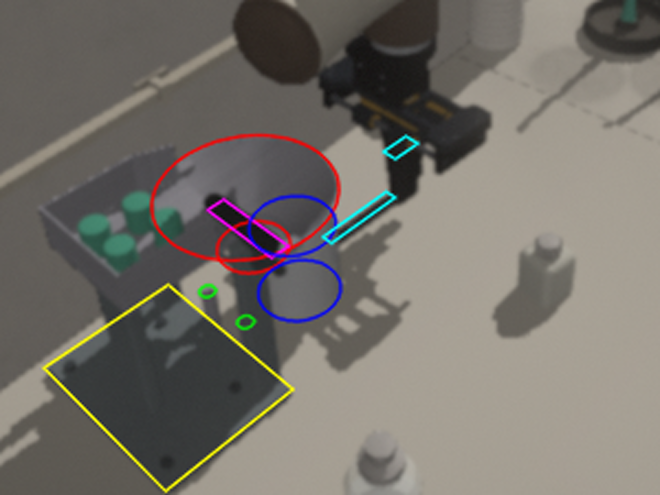

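View pics/ov4_side.png

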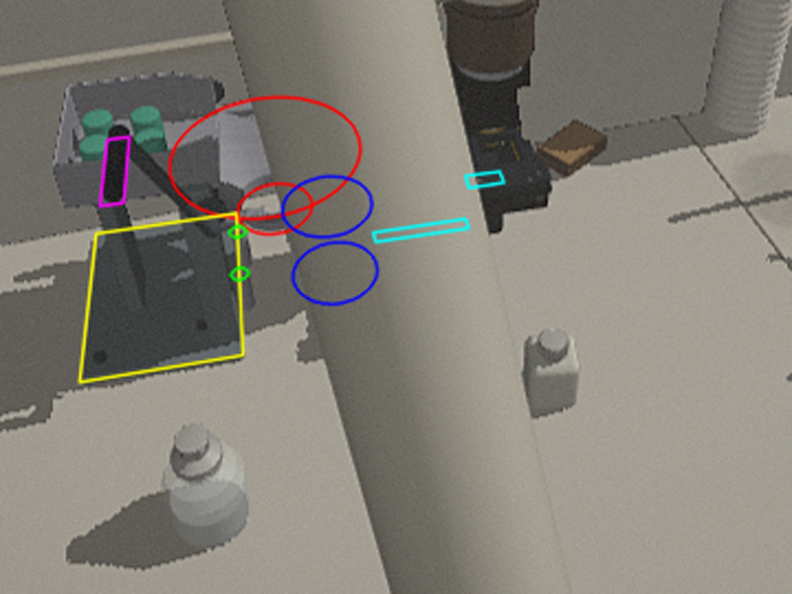

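Emit:
carry_out --pt "0 0.008 0 0 0" --pt "0 0.018 0 0 0" --pt "0 0.028 0 0 0" --pt "0 0.036 0 0 0" --pt "0 0.042 0 0 0" --pt "0 0.042 0 0 0"

```text
time_s: 7.22
tool_pos: [578.6, 4.1, 69.5]
eef_rot: [-1.245, -1.152, 1.151]
wrist_force: [0.6, 1.4, -0.2]
finger_gap: 17.9
```

Emit:
carry_out --pt "0 0.002 0 0 0" --pt "0 0.004 0 0 0" --pt "0 0.004 0 0 0"

```text
time_s: 7.6
tool_pos: [578.7, 7.0, 69.5]
eef_rot: [-1.245, -1.151, 1.151]
wrist_force: [-0.2, -0.1, -0.0]
finger_gap: 17.8
```

Emit:
carry_out --pt "0 0.001 0 0 0" --pt "0 0.002 0 0 0" --pt "0 0.002 0 0 0"

```text
time_s: 7.98
tool_pos: [578.9, 9.1, 69.5]
eef_rot: [-1.245, -1.151, 1.151]
wrist_force: [0.3, -1.0, -0.3]
finger_gap: 17.6
```

Emit:
carry_out --pt "0 0.001 0 0 0" --pt "0 0.002 0 0 0" --pt "0 0.002 0 0 0"

```text
time_s: 8.35
tool_pos: [579.1, 11.2, 69.5]
eef_rot: [-1.245, -1.151, 1.151]
wrist_force: [-0.6, -0.6, -0.8]
finger_gap: 17.6
```

Emit:
carry_out --pt "0 0.001 0 0 0" --pt "0 0.002 0 0 0" --pt "0 0.002 0 0 0"

```text
time_s: 8.72
tool_pos: [579.1, 12.2, 69.7]
eef_rot: [-1.246, -1.15, 1.152]
wrist_force: [-0.3, -5.3, 0.8]
finger_gap: 17.6
```

Emit:
carry_out --pt "0 0.0005 0 0 0" --pt "0 0.001 0 0 0" --pt "0 0.001 0 0 0"

```text
time_s: 9.1
tool_pos: [579.1, 12.3, 69.9]
eef_rot: [-1.246, -1.149, 1.153]
wrist_force: [0.5, -8.3, 0.9]
finger_gap: 17.7
```

```bash
python3 - <<'E'
from ov import *
s=robot.observe()
print(goto(s,(574.7,-37.8,69.5),175.5),s['moment'].round(2))
for n in ('scene','side'):
    p,d=viewer.camera(n);cv2.imwrite('pics/%s5.png'%n,p);np.save('pics/%s5.npy'%n,d)
overlay('pics/%s5.png',(591.5,175.5),-4.5,(591.5,175.5),-4.5,'pics/ov5_%s.png')
im=cv2.imread('pics/scene5.png')[230:390,200:340];cv2.imwrite('pics/z5.png',cv2.resize(im,None,fx=4,fy=3.7,interpolation=cv2.INTER_CUBIC)[:600])
E
```

```text
{'t': array([-0.0503,  0.0005,  0.0005]), 'spin': np.float64(-0.0), 'yaw': np.float64(175.5), 'pos': array([579.1,  12.3,  69.9]), 'F': array([ 0.5, -8.3,  0.9]), 'q': array([ 0.3 ,  0.47, -0.31,  0.  , -0.79, -0.38]), 'T': 9.1, 'gap': 17.7} [-2.36 -0.08 -0.  ]
```

View pics/ov5_scene.png

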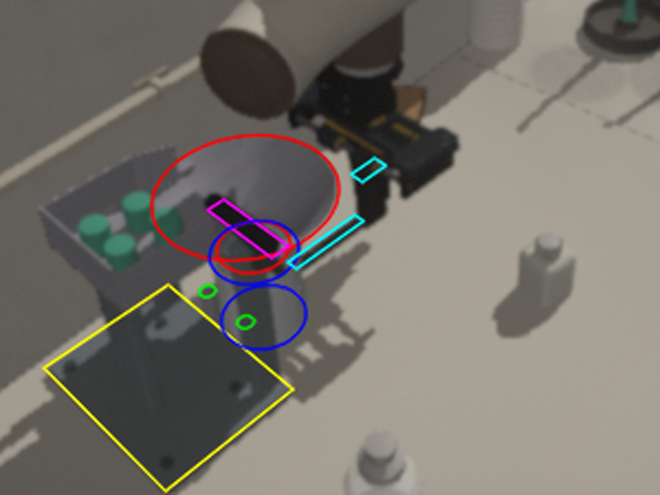

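View pics/z5.png

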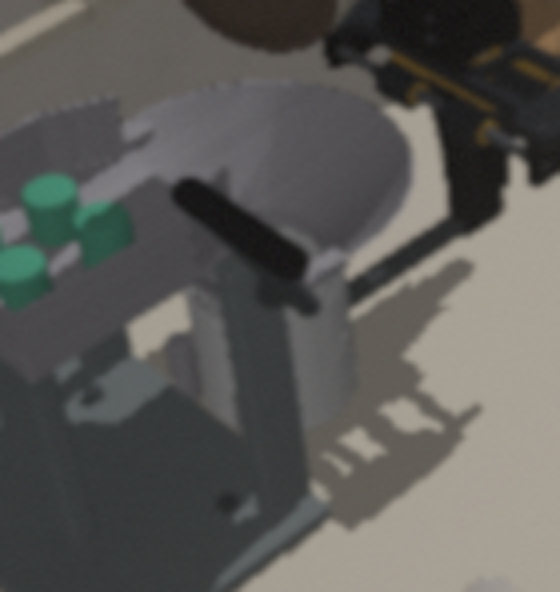

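View pics/side5.png

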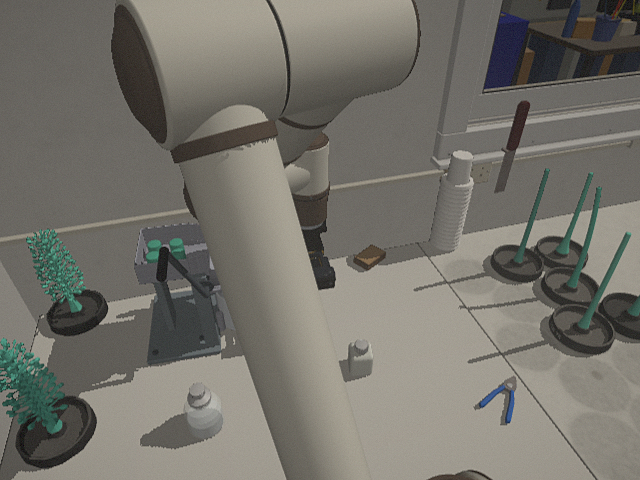

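The overlay agrees with the canister in its home position. The 8 N contact force is almost purely along −y of the stand, so both pins are taking load. A one-pin contact would show about 5 N sideways. I'll relax the push, open, and check.

Emit:
carry_out --pt "0 -0.001 0 0 0" --pt "0 -0.001 0 0 0" --pt "1 -0.001 0 0 0" --pt "1 -0.001 0 0 0" --pt "1 -0.001 0 0 0" --pt "1 -0.001 0 0 0" --pt "1 -0.001 0 0 0" --pt "1 -0.001 0 0 0"

```text
time_s: 10.2
tool_pos: [579.2, 13.1, 69.5]
eef_rot: [-1.245, -1.151, 1.151]
wrist_force: [0.0, 0.2, -0.2]
finger_gap: 69.8
```

Emit:
carry_out --pt "1 -0.001 -0.01 0 0" --pt "1 -0.001 -0.05 0 0" --pt "1 -0.001 -0.1 0 0" --pt "1 -0.001 -0.16 0 0" --pt "1 -0.001 -0.22 0 0" --pt "1 -0.001 -0.28 0 0" --pt "1 -0.001 -0.33 0 0" --pt "1 -0.001 -0.33 0 0"

```text
time_s: 11.2
tool_pos: [580.2, 11.8, 405.7]
eef_rot: [-1.252, -1.16, 1.144]
wrist_force: [-0.7, 0.0, -0.8]
finger_gap: 86.9
```

```bash
python3 - <<'E'
from ov import *
s=robot.observe()
print(goto(s,(455,288,400),265.5))
for n in ('scene','side'):
    p,d=viewer.camera(n);cv2.imwrite('pics/%s6.png'%n,p);np.save('pics/%s6.npy'%n,d)
overlay('pics/%s6.png',(591.5,175.5),-4.5,(591.5,175.5),-4.5,'pics/ov6_%s.png')
E
```

```text
{'t': array([0.2655, 0.0048, 0.1465]), 'spin': np.float64(-90.01), 'yaw': np.float64(175.49), 'pos': array([580.2,  11.8, 405.7]), 'F': array([-0.7,  0. , -0.8]), 'q': array([ 0.3 ,  0.24,  0.22,  0.  , -1.55, -0.38]), 'T': 11.2, 'gap': 86.9}
```

View pics/ov6_scene.png

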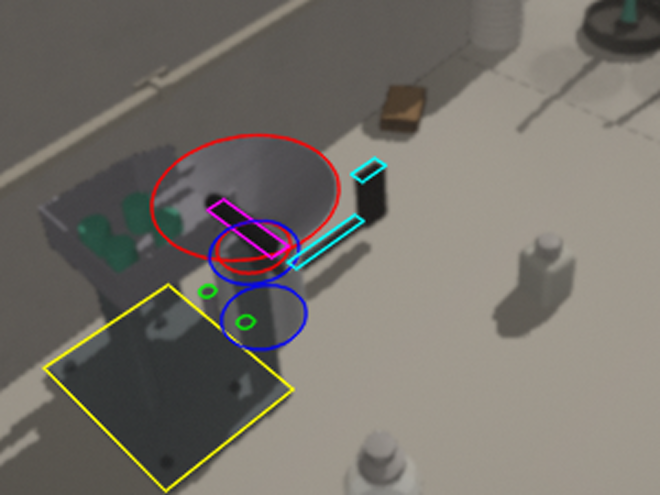

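View pics/scene6.png

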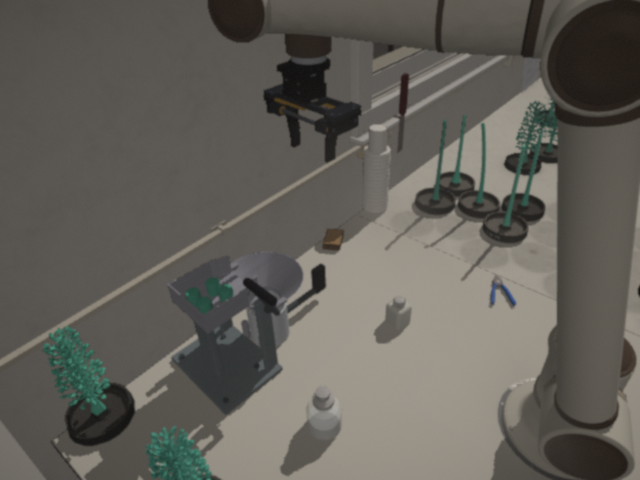

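The canister is home: its handle grip stands at (319,277) in the scene view and matches the overlay. Moving above the lever.

Emit:
carry_out --pt "1 0.03 0 0.016 -10" --pt "1 0.065 0 0.035 -20" --pt "1 0.1 0 0.055 -30" --pt "1 0.135 0 0.075 -40" --pt "1 0.17 0 0.095 -50" --pt "1 0.205 0 0.113 -60" --pt "1 0.235 0 0.13 -70" --pt "1 0.265 0 0.1465 -80"

```text
time_s: 12.3
tool_pos: [452.7, 288.3, 397.9]
eef_rot: [-0.257, -2.086, 2.092]
wrist_force: [0.1, -0.1, 0.7]
finger_gap: 87.1
```

Emit:
carry_out --pt "1 0 0 0 -10" --pt "1 0 0 0 -10" --pt "1 0 0 0 -10"

```text
time_s: 12.68
tool_pos: [453.7, 287.3, 398.8]
eef_rot: [-0.088, -2.178, 2.181]
wrist_force: [0.2, -0.6, -0.5]
finger_gap: 86.6
```

```bash
python3 - <<'E'
from ov import *
s=robot.observe()
print(goto(s,(455,288,295),265.5))
i=viewer.camera_info('wrist')
p,d=viewer.camera('wrist');cv2.imwrite('pics/w7.png',p);np.save('pics/w7.npy',d)
import pickle;pickle.dump(i,open('pics/w7.pkl','wb'))
E
```

```text
{'t': array([-0.0013,  0.1038, -0.001 ]), 'spin': np.float64(-0.17), 'yaw': np.float64(-94.67), 'pos': array([453.7, 287.3, 398.8]), 'F': array([ 0.2, -0.6, -0.5]), 'q': array([ 0.87,  0.16,  0.11, -0.  , -1.52,  0.62]), 'T': 12.675, 'gap': 86.6}
```

View pics/w7.png

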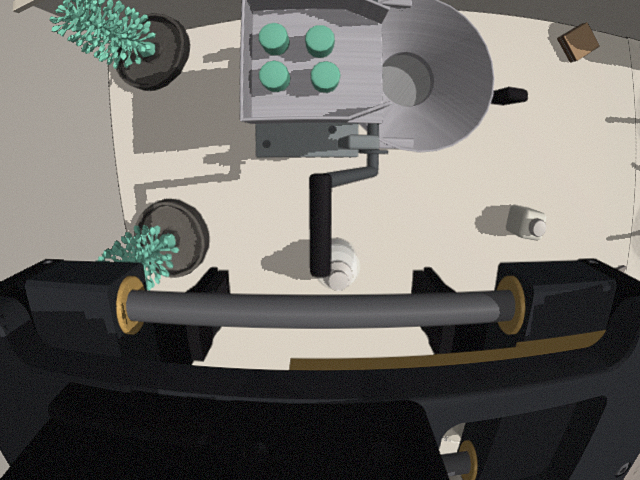

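The wrist view shows the bar upright from (320,175) to (320,275), centred between the fingers, with the lever arm at its far end. All four slugs stand in the pan, and the canister floor shows under the funnel at (408,80).

```bash
python3 - <<'E'
from ov import *
import pickle
i=pickle.load(open('pics/w7.pkl','rb'))
for u,v in [(320,177),(320,274),(310,230),(330,230)]: print(fray(i,u,v,299).round(1))
for u,v in [(374,125),(372,172)]: print('hinge',fray(i,u,v,190).round(1))
E
```

```text
[499.  285.1 299. ]
[429.2 290.9 299. ]
[462.5 295.2 299. ]
[461.3 281.2 299. ]
hinge [536.5 229.3 190. ]
hinge [490.5 234.5 190. ]
```

Emit:
carry_out --pt "1 -0.005 0.03 -0.001 0" --pt "1 -0.005 0.06 -0.001 0" --pt "1 -0.005 0.09 -0.001 0" --pt "1 -0.005 0.116 -0.001 0" --pt "0.36 -0.005 0.116 -0.001 0" --pt "0.36 -0.005 0.116 -0.001 0" --pt "0.36 -0.005 0.116 -0.001 0" --pt "0.36 -0.005 0.116 -0.001 0"

```text
time_s: 13.72
tool_pos: [459.2, 288.6, 284.5]
eef_rot: [-0.087, -2.183, 2.18]
wrist_force: [0.9, -0.4, -0.7]
finger_gap: 55.0
```

```bash
python3 - <<'E'
from ov import *
s=robot.observe()
print(goto(s,(459,288,283),265.5))
p,d=viewer.camera('wrist');cv2.imwrite('pics/w8.png',p)
E
```

```text
{'t': array([0.0001, 0.0015, 0.0006]), 'spin': np.float64(-0.01), 'yaw': np.float64(-94.51), 'pos': array([459.2, 288.6, 284.5]), 'F': array([ 0.9, -0.4, -0.7]), 'q': array([ 0.86,  0.21, -0.11,  0.  , -1.25,  0.63]), 'T': 13.725, 'gap': 55.0}
```

View pics/w8.png

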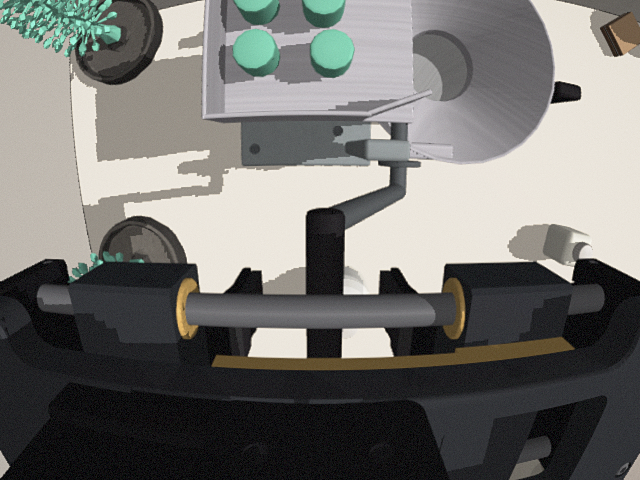

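Emit:
carry_out --pt "0.36 0 0 0 0" --pt "0.36 0 0 0 0" --pt "0.36 0 0 0.002 0" --pt "0.36 0 0 0.004 0" --pt "0.36 0 0 0.006 0" --pt "0.36 0 0 0.008 0" --pt "0.36 0 0 0.008 0"

```text
time_s: 14.65
tool_pos: [458.3, 280.2, 283.6]
eef_rot: [-0.086, -2.181, 2.181]
wrist_force: [0.1, 1.3, 0.3]
finger_gap: 31.4
```

Emit:
carry_out --pt "0.36 0 -0.001 0.002 0" --pt "0.36 0 -0.002 0.004 0" --pt "0.36 0 -0.003 0.0065 0" --pt "0.36 0 -0.004 0.009 0" --pt "0.36 0 -0.005 0.0115 0" --pt "0.36 0 -0.006 0.014 0" --pt "0.36 0 -0.0065 0.0165 0" --pt "0.36 0 -0.0065 0.0165 0"

```text
time_s: 15.65
tool_pos: [457.1, 263.6, 290.2]
eef_rot: [-0.086, -2.181, 2.182]
wrist_force: [1.0, 2.7, 1.4]
finger_gap: 31.1
```

```bash
python3 - <<'E'
from ov import *
s=robot.observe()
print(goto(s,(459,288,283),265.5))
p,d=viewer.camera('wrist');cv2.imwrite('pics/w9.png',p)
E
```

```text
{'t': array([ 0.0001,  0.0072, -0.0245]), 'spin': np.float64(-0.01), 'yaw': np.float64(-94.51), 'pos': array([457.1, 263.6, 290.2]), 'F': array([1. , 2.7, 1.4]), 'q': array([ 0.83,  0.18, -0.13,  0.  , -1.26,  0.66]), 'T': 15.65, 'gap': 31.1}
```

View pics/w9.png

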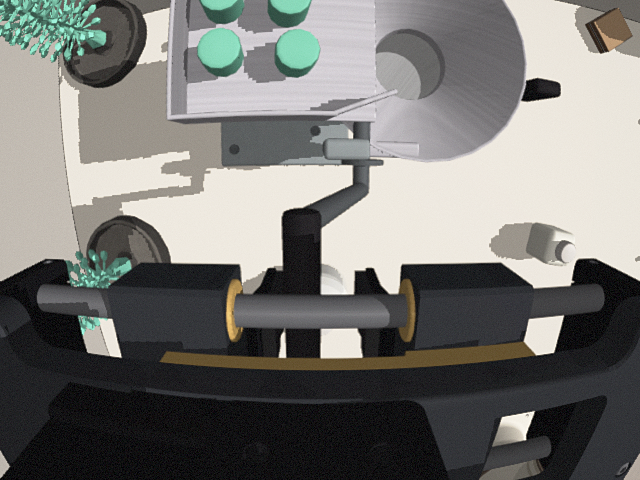

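The bar rests on the +y finger, at (290,280), and the pan is slightly tipped. The slugs are still in place. Continuing slowly.

Emit:
carry_out --pt "0.36 0 -0.0005 0.0015 0" --pt "0.36 0 -0.001 0.003 0" --pt "0.36 0 -0.0015 0.0045 0" --pt "0.36 0 -0.0018 0.006 0" --pt "0.36 0 -0.0021 0.0075 0" --pt "0.36 0 -0.0024 0.009 0" --pt "0.36 0 -0.0027 0.0105 0" --pt "0.36 0 -0.003 0.0117 0"

```text
time_s: 16.7
tool_pos: [455.9, 252.1, 293.0]
eef_rot: [-0.085, -2.181, 2.182]
wrist_force: [0.3, 3.3, 0.4]
finger_gap: 30.9
```

```bash
cat > look.py <<'E'
import sys
from ov import *
s=robot.observe();print(s['tool_pos'].round(1),s['wrist_force'].round(1),s['time_s'])
p,d=viewer.camera('wrist');cv2.imwrite(f'pics/{sys.argv[1]}.png',p[:300])
if len(sys.argv)>2:
  for n in ('scene','side'):
    p,d=viewer.camera(n);cv2.imwrite(f'pics/{sys.argv[1]}_{n}.png',p)
E
python3 look.py w10
```

```text
[455.9 252.1 293. ] [0.3 3.3 0.4] 16.7
```

View pics/w10.png

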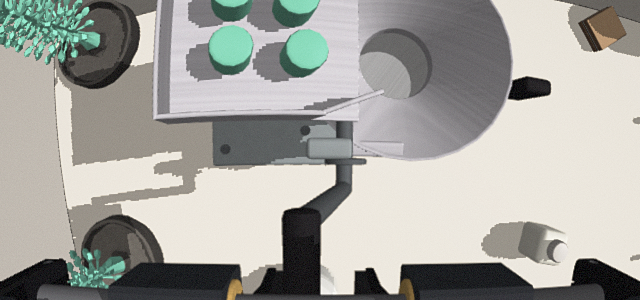

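The slugs have begun to creep towards the lip, now at (230,50) and (303,52). I'll advance a little and then wait.

Emit:
carry_out --pt "0.36 0 -0.0002 0.001 0" --pt "0.36 0 -0.0004 0.002 0" --pt "0.36 0 -0.0006 0.003 0" --pt "0.36 0 -0.0008 0.004 0" --pt "0.36 0 -0.001 0.005 0" --pt "0.36 0 -0.0012 0.006 0" --pt "0.36 0 -0.0013 0.007 0" --pt "0.36 0 -0.0014 0.008 0"

```text
time_s: 17.75
tool_pos: [455.4, 244.2, 294.5]
eef_rot: [-0.086, -2.181, 2.181]
wrist_force: [0.1, 1.8, 1.8]
finger_gap: 31.4
```

```bash
python3 look.py w11
```

```text
[455.4 244.2 294.5] [0.1 1.8 1.8] 17.75
```

View pics/w11.png

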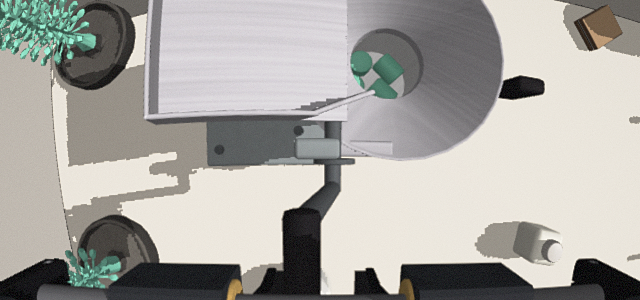

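The pan is empty. Slugs show through the funnel bore at (375,70). I'll keep tipping to clear the lip and see whether all have passed through.

Emit:
carry_out --pt "0.36 0 -0.0001 0.002 0" --pt "0.36 0 -0.0002 0.004 0" --pt "0.36 0 -0.0003 0.006 0" --pt "0.36 0 -0.0004 0.009 0" --pt "0.36 0 -0.0005 0.012 0" --pt "0.36 0 -0.0006 0.015 0" --pt "0.36 0 -0.0007 0.018 0" --pt "0.36 0 -0.0008 0.0215 0"

```text
time_s: 18.8
tool_pos: [453.7, 222.6, 295.2]
eef_rot: [-0.085, -2.181, 2.181]
wrist_force: [0.4, 2.2, 0.5]
finger_gap: 31.4
```

```bash
python3 look.py w12 a
```

```text
[453.7 222.6 295.2] [0.4 2.2 0.5] 18.8
```

View pics/w12.png

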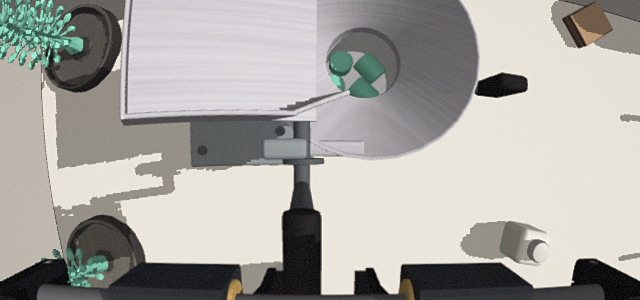

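View pics/w12_scene.png

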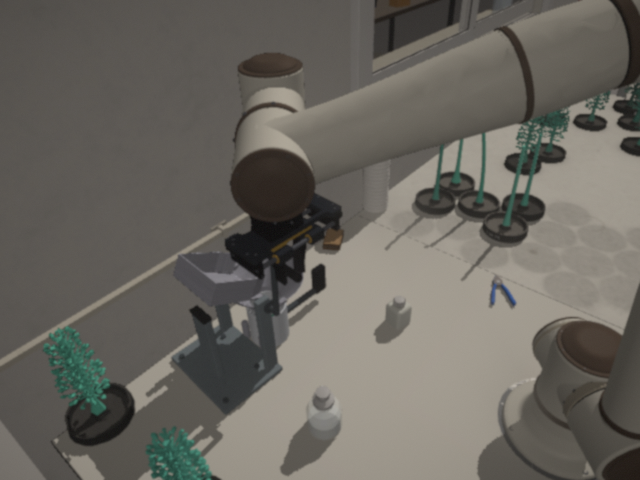

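All the slugs seem to lie below the funnel bore: (340,62), (370,67), (363,88), and a sliver at (337,82). I'll complete the swing.

Emit:
carry_out --pt "0.36 0 0.0002 0.004 0" --pt "0.36 0 0.0006 0.008 0" --pt "0.36 0 0.0012 0.0125 0" --pt "0.36 0 0.0019 0.017 0" --pt "0.36 0 0.0028 0.0215 0" --pt "0.36 0 0.004 0.026 0" --pt "0.36 0 0.0054 0.0305 0" --pt "0.36 0 0.007 0.035 0"

```text
time_s: 19.95
tool_pos: [450.9, 187.6, 288.1]
eef_rot: [-0.086, -2.181, 2.181]
wrist_force: [0.1, 1.3, 0.1]
finger_gap: 31.5
```

Emit:
carry_out --pt "0.36 0 0.001 0.003 0" --pt "0.36 0 0.002 0.006 0" --pt "0.36 0 0.002 0.006 0"

```text
time_s: 20.32
tool_pos: [450.4, 181.6, 286.1]
eef_rot: [-0.085, -2.18, 2.182]
wrist_force: [0.1, -0.4, 0.2]
finger_gap: 31.4
```

```bash
python3 look.py w13 a
```

```text
[450.4 181.6 286.1] [ 0.1 -0.4  0.2] 20.325
```

View pics/w13.png

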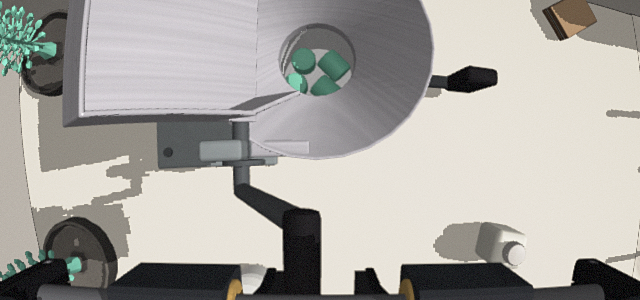

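All four slugs are visible inside the canister: (303,61), (333,66), (325,86) and (297,82). Now I'll bring the lever back slowly along the same arc.

Emit:
carry_out --pt "0.36 0 -0.0015 -0.004 0" --pt "0.36 0 -0.003 -0.009 0" --pt "0.36 0 -0.0045 -0.014 0" --pt "0.36 0 -0.006 -0.0195 0" --pt "0.36 0 -0.0072 -0.025 0" --pt "0.36 0 -0.008 -0.0305 0" --pt "0.36 0 -0.0086 -0.036 0" --pt "0.36 0 -0.009 -0.041 0"

```text
time_s: 21.48
tool_pos: [453.8, 223.3, 295.2]
eef_rot: [-0.086, -2.182, 2.181]
wrist_force: [-0.4, 0.6, 0.5]
finger_gap: 31.2
```

Emit:
carry_out --pt "0.36 0 0 -0.005 0" --pt "0.36 0 0.0002 -0.01 0" --pt "0.36 0 0.0004 -0.015 0" --pt "0.36 0 0.0007 -0.02 0" --pt "0.36 0 0.0012 -0.025 0" --pt "0.36 0 0.0018 -0.03 0" --pt "0.36 0 0.0028 -0.035 0" --pt "0.36 0 0.004 -0.039 0"

```text
time_s: 22.48
tool_pos: [456.9, 262.1, 291.2]
eef_rot: [-0.086, -2.182, 2.181]
wrist_force: [1.0, 0.6, -0.1]
finger_gap: 31.0
```

Emit:
carry_out --pt "0.36 0 0.001 -0.003 0" --pt "0.36 0 0.0022 -0.006 0" --pt "0.36 0 0.0034 -0.009 0" --pt "0.36 0 0.0046 -0.012 0" --pt "0.36 0 0.0058 -0.015 0" --pt "0.36 0 0.007 -0.018 0" --pt "0.36 0 0.008 -0.021 0" --pt "0.36 0 0.008 -0.0235 0"

```text
time_s: 23.48
tool_pos: [458.6, 285.0, 283.1]
eef_rot: [-0.085, -2.18, 2.182]
wrist_force: [-0.8, 0.8, 0.9]
finger_gap: 31.3
```

```bash
python3 look.py w14 a
```

```text
[458.6 285.  283.1] [-0.8  0.8  0.9] 23.475
```

View pics/w14.png

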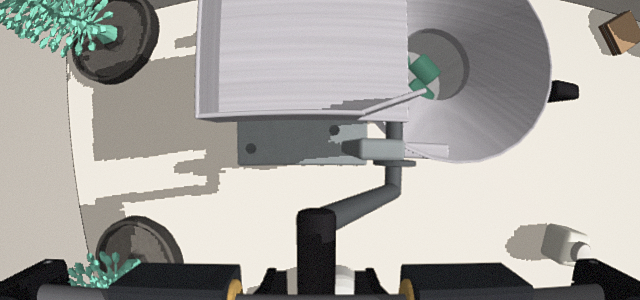

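The pan is level again and the bar is free between the fingers. Opening and lifting away.

Emit:
carry_out --pt "1 0 0 -0.003 0" --pt "1 0 0 -0.003 0" --pt "1 0 0 -0.003 0" --pt "1 0 -0.02 -0.003 0" --pt "1 0 -0.06 -0.003 0" --pt "1 0 -0.1 -0.003 0" --pt "1 0 -0.14 -0.003 0" --pt "1 0 -0.14 -0.003 0"

```text
time_s: 24.62
tool_pos: [459.8, 288.6, 427.1]
eef_rot: [-0.092, -2.19, 2.178]
wrist_force: [-1.0, 0.6, -0.8]
finger_gap: 86.5
```

```bash
python3 look.py w15 a; python3 - <<'E'
from ov import *
overlay('pics/w15_%s.png',(591.5,175.5),-4.5,(591.5,175.5),-4.5,'pics/ov15_%s.png')
E
```

```text
[459.8 288.6 427.1] [-1.   0.6 -0.8] 24.625
```

View pics/w15.png

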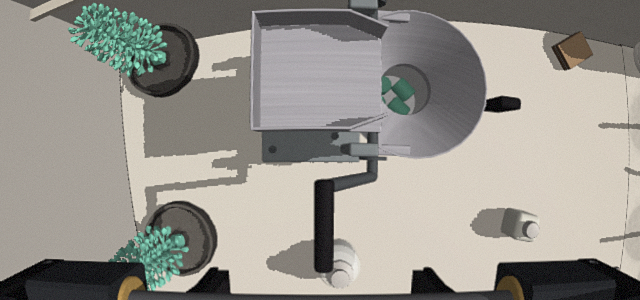

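View pics/ov15_scene.png

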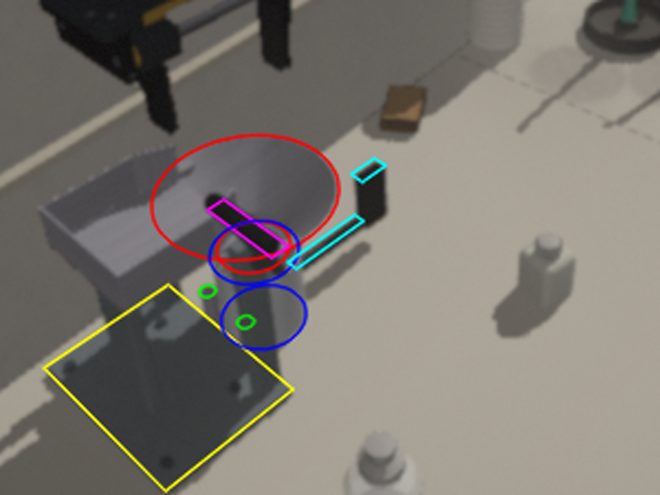

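View pics/w15_side.png

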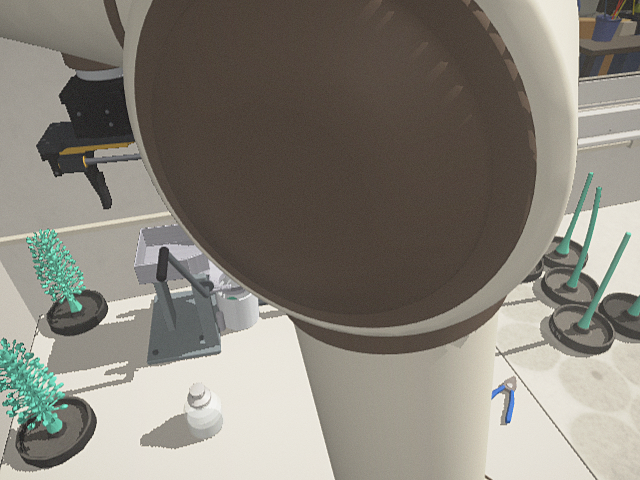

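The pan is empty and level, the slugs are in the canister, and nothing else has moved. The canister and grip still match the home overlay, and the gripper is clear. I'll let the arm settle and hand in.

Emit:
carry_out --pt "1 0 0 0 0" --pt "1 0 0 0 0" --pt "1 0 0 0 0" --pt "1 0 0 0 0"

```text
time_s: 25.28
tool_pos: [458.9, 288.2, 423.1]
eef_rot: [-0.085, -2.181, 2.182]
wrist_force: [-0.3, 0.3, 0.3]
finger_gap: 87.1
```

```bash
python3 -c "
from rig import robot
s=robot.observe();print(s['time_s'],abs(s['qd']).max(),s['wrist_force'].round(1))
print(robot.finish_job())"
```

```text
25.275 0.0024136103055514137 [-0.3  0.3  0.3]
the job is handed in; nothing more can be done
None
```

The canister is loaded with all four wax slugs and stands upright under the funnel. I handed the job in at 25.3 s of the 64 s allowed.

- **Canister:** I gripped it by its handle and slid it under the funnel until it pressed on the stop pins with about 8 N. The force had almost no sideways part, which points to both pins touching. I did not see the two contacts directly.
- **Tipping:** I pushed the lever over slowly with the fingers on either side of the bar. The slugs slid off at about 0.25–0.3 rad. I took the swing on to about 0.85 rad, then let the pan come back level along the same arc.
- **Last checks:**
  - The pan was empty and level, with the lever bar back at its start.
  - All four slugs were counted inside the canister at full tip. After the pan came back, its lip hid part of the mouth, so only some were visible then.
  - The canister still matched its home position in the last scene view.
  - The mould block showed no movement in the scene and wrist views, nor the alcohol bottle in the side and wrist views, nor the white bottle in the scene and wrist views.
  - The gripper was clear, touching nothing.

No check failed. The only disagreement was a few millimetres between cameras in locating the canister and lever.

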